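# Store specimen containers in sprung-flap dry bins and label the bins

### The arm

A 6-joint arm with a two-finger parallel gripper is mounted at the origin on a cart in front of the work surface, level with it; the furniture and walls round the work are solid. World frame = base frame: x ahead of the robot, y to its left, z up, the work surface at z = 0. Lengths are in m, angles in rad, forces in N, time in s.
With the tool pointing down it reaches from about 0.425 to 0.95 m from the base axis. Payload 3.5 kg.
Tool frame: the origin (TCP) lies midway between the tips of the shut fingers; the grasp point (between the pads) lies 19 mm behind it; z points along the fingers, y is the line along which they close (so a half turn about z gives the same grasp; the last joint's range is limited). The gripper opens to 85 mm and grips with 20 to 120 N. Pads are 22 mm wide; open, the fingers measure 114 mm over their backs; the gripper's body (76 mm by 85 mm) begins 54 mm behind the grasp point. The pads swing forward as they close: fully open they stand 13 mm farther back than shut.
Start: joints at [1.015, 0.286, 1.577, -0, 1.279, -0.15], TCP at [0.266, 0.62, 0.231] pointing down, gripper open.
Joint ranges: [-2.77, 2.77], [-0.9, 2.22], [0.21, 2.48], [-1.53, 4.67], [0.24, 2.81], [-2.84, 2.84]. Speed limits (rad/s): [2.79, 2.79, 3.14, 3.14, 3.14, 3.14].

### API

Orientations are given as a unit quaternion [x, y, z, w].
In Python, from plant import get_state, read_camera, ctrl gives the robot as it stands.
- The arm moves only by the shell command python3 -m crank 'ROWS' [FORCE]. ROWS is JSON, a list of rows, each a list of 3 entries, a list of its own where there are three numbers: the shift along the tool's x, y, z in mm, then the turn about the tool's z in degrees, then the closure in counts, from 0 (fully open) to 255 (shut). In form: [[[tx, ty, tz], yaw, claw], ...]. A call has 1 to 10 rows; each row is the pose to reach, as a shift and turn from the pose commanded when the call began, along the tool's axes at that moment; what a row does not reach only later rows make up. A row lasts 1/10 s, in which the tool goes at most 50 mm and 8.59 degrees, less where a joint would pass 70% of its speed; a pose out of reach is approached as far as the arm can. A call with a gripper value outside its range is refused whole. The fingers move at their own pace and stop on an object; FORCE is the grip in N (left out, the last holds). Time passes only in rows, so rows that repeat a pose let the fingers close. It gives the time, the measured TCP pose, the force, the opening and the grip force at its end, in the units of the state.
- get_state(): the state, without advancing time (a new reading comes with each control period).
- read_camera(name): name is "scene" or "top"; returns a dict with "frame" (384x512x3 uint8, blue, green, red), "range_z" (384x512 float32, m along the optical axis (not along the pixel's ray), 0 where there is no reading), "vfov" (degrees; the focal length in pixels is half the picture's height over the tangent of half this angle, whatever the lens; pixels are square), "cx", "cy" (the principal point, pixels), "k1" (the pictures are not rectified: a ray, as slopes to the right and down, at radius r is drawn at 1 + k1 r^2 times it, then the intrinsics apply), "origin" and "orientation" of the camera in the world. Camera axes: x right, y down, z forward; pixel columns grow to the right and rows downward; lengths in m; the calibration is good to about 2 mm. A picture is of the moment at which its call begins.
- ctrl.sign_off(): hands the job in; it is judged then, once.
The state is a dict: "time": time; "qpos": joint angles; "dq": joint speeds; "joint_efforts": joint torques, N m; "eef_pos": TCP position; "tcp_rot": TCP orientation; "contact_force": force on the tool from outside, world axes, zero at the start; "wrist_torque": the same for the moment, N m; "opening": opening from 0.0 (shut) to 1.0 (fully open); "finger_force": force on a finger pad.
Only numpy, scipy, OpenCV 4.12 (cv2) and the standard library are available. Lean on these libraries where they do the work, as an engineer would, in place of code of your own. Each camera call takes 0.05 s, during which the arm holds its last target. There are 200 camera calls.

### The job

Put away every specimen container that stands on the left of the bench: push each round vial down through the spring flap of the bin with the round sign, and each square bottle through the flap of the bin with the square sign, keeping the flap down until the container has dropped inside, and let the flap swing shut. When all the containers are in and both flaps are shut, take the two label tags from the rack and hang each by its hole on the peg in front of its bin, the round-ended tag on the bin with the round sign and the square-ended tag on the other. Leave the claw, the eraser and the tin where they are.

Things in the scene. Friction and masses are not known exactly. Their poses are not given: they have to be found in the camera images.
- flap_round (a joint): sprung flap in the top of the bin with the round sign: grey plate, 96 mm from hinge to free edge, 108 mm wide, 4 mm thick. 0 = shut and level, up to 1.2 rad as it is pushed down into the bin. Its spring shuts it: net 0.035 N m at 0, 0.08 N m wide open (4 N at 20 mm from the hinge)
- flap_square (a joint): same flap of the bin with the square sign. On both, a container's weight neither opens the flap nor holds it: one that leans on the flap when let go is pushed back up, so something stiff (a finger on the hinge side of the container) must keep the flap down until the container has dropped clear
- flap_round_mouth (a point): middle of the mouth (top face of the shut flap) of the bin with the round sign, 200 mm above the table; axes those of the bin. The clear mouth is 99 mm along x (hinge 48 mm to +x of this point, inner front wall 51 mm to -x) and 112 mm along y
- flap_square_mouth (a point): the same point of the bin with the square sign
- bin_round: fixed dry-storage bin, 155 (x) x 120 (y) x 200 (z) mm, walls 4 mm, sides clear, with a raised ROUND sign (40 mm disc, 5 mm high) on the deck behind its flap. Origin at the centre of the underside; -x is its front (faces the robot). The flap's hinge runs along y at x = +26 mm, z = 199 mm. Padded floor with a low ridge along y under the mouth
- bin_square: the same bin with a raised SQUARE sign (38 x 38 x 5 mm) on its deck
- peg_round (a point): half-way along the axis of the label peg in the middle of the front wall of the bin with the round sign, 25 mm from the wall, 181 mm above the table; axes those of the bin. The peg is 8 mm thick, runs 50 mm out to -x and rises 12 mm from root (z 175 mm) to tip (z 187 mm); 11 mm ball at the tip, 20 mm collar 3 mm thick at the root
- peg_square (a point): the same point on the peg of the bin with the square sign
- analytical_balance: tall fixed balance with a glass case in the middle of the bench, between the containers and the bins: about 0.48 to 0.85 m ahead of the robot, from y = 0 to y = 0.18 m, over 0.3 m high; an obstacle to go round in front of, not part of the job. Origin at the centre of its underside
- tag_rack: fixed black rack, 44 (x) x 150 (y) x 24 (z) mm, with two pockets 48 mm long (y), 11 mm wide (x), 14 mm deep, centred 41 mm to either side along y, in which the two tags stand upright, foot 10 mm above the table. Origin at the centre of the underside
- tag_round_hole (a point): centre of the hole of the aluminium tag with the ROUND end (46 mm disc, flat foot): plate 8 mm thick (x), 88 mm high (z, up in the rack), 40 g. Above the end, from 44 to 88 mm above the foot, is a neck 34 mm wide (y) whose side edges are to be gripped; the 20 mm hole goes through it along x, 72 mm above the foot, 16 mm below the top. Either face may be in front
- tag_square_hole (a point): centre of the hole of the aluminium tag with the SQUARE end (46 mm wide): plate 8 mm thick (x), 88 mm high (z, up in the rack), 40 g. Above the end, from 44 to 88 mm above the foot, is a neck 34 mm wide (y) whose side edges are to be gripped; the 20 mm hole goes through it along x, 72 mm above the foot, 16 mm below the top. Either face may be in front
- vial_a_center (a point): centre of a ROUND glass vial with a screw cap (white cap, brown content), 21 mm in diameter, 52 mm high, 20 g; z is its axis, up while it stands
- vial_b_center (a point): centre of a ROUND glass vial with a screw cap (white cap, green content), 21 mm in diameter, 58 mm high, 20 g; z is its axis, up while it stands. May be absent (None)
- vial_c_center (a point): centre of a ROUND glass vial with a screw cap (blue cap), 21 mm in diameter, 52 mm high, 20 g; z is its axis, up while it stands. May be absent (None)
- bottle_1_center (a point): centre of a SQUARE squat white plastic bottle, 32 x 32 mm in section for the lower 30 mm, with a 24 mm round cap above, 40 mm high in all, 50 g, bottom-heavy; x and y are square to its flat sides, z is up while it stands
- bottle_2_center (a point): centre of a SQUARE squat white plastic bottle, 32 x 32 mm in section for the lower 30 mm, with a 24 mm round cap above, 40 mm high in all, 50 g, bottom-heavy; x and y are square to its flat sides, z is up while it stands. May be absent (None)
- claw: bystander, loose: dark curved claw, 26 x 58 x 15 mm; origin at the centre of its underside. Not part of the job
- eraser: bystander, loose: eraser in a green sleeve, 21 x 42 x 13 mm; origin at the centre of its underside. Not part of the job
- pin_tin: bystander, loose: round green-lidded tin, 67 mm wide, 25 mm high; origin at the centre of its underside. Not part of the job

How it is judged:
By the outcome, as a careful person would: the job done as asked, in the order asked, and still so for the second after the job is handed in, with the robot touching nothing.
Of vial_b, vial_c, bottle_2 only 1 to 2 are there at a start; the rules pass over those that are not, and their reading is None.
At some moment in a run one of bottle_1, bottle_2 may be knocked a few centimetres aside while the robot is not near it.
It also fails if it takes over 210 s, if anything falls off the work surface, if the arm or the gripper's body presses on something with over 40 N, if the wrist force passes 120 N, or if a joint passes its speed limit or range.

## Working session

There is one attempt and no reset: what is moved stays moved. The work goes in short steps, Python scripts to look and compute and a shell command to move; the robot and the scene stay as the last step left them, time stands still between calls to the robot, and variables do not carry over. Pictures are saved under pics/ and viewed, at most 14 in all, crops included, and the job is handed in when it is done.

```bash
ls; mkdir -p pics; cat > h.py <<'E'
import numpy as np, cv2
from scipy.spatial.transform import Rotation as R
from plant import get_state, read_camera, ctrl
def cam(n):
    c=read_camera(n); H,W=c["frame"].shape[:2]
    f=H/2/np.tan(np.radians(c["vfov"])/2)
    K=np.array([[f,0,c["cx"]],[0,f,c["cy"]],[0,0,1.]])
    v,u=np.mgrid[:H,:W]
    s=cv2.undistortPoints(np.stack([u,v],-1).reshape(-1,1,2).astype(float),K,np.array([c["k1"],0,0,0.])).reshape(H,W,2)
    Rm=R.from_quat(c["orientation"]).as_matrix(); o=np.array(c["origin"])
    ray=np.dstack([s,np.ones((H,W))])@Rm.T
    c.update(ray=ray,o=o,P=o+ray*c["range_z"][...,None],K=K)
    return c
def plane(c,u,v,z):
    r=c["ray"][int(round(v)),int(round(u))]; return c["o"]+r*(z-c["o"][2])/r[2]
E
python3 - <<'E'
from h import *
s=get_state(); print({k:np.round(v,3) for k,v in s.items()})
print(R.from_quat(s["tcp_rot"]).as_matrix().round(3))
for n in("scene","top"):
    c=cam(n); cv2.imwrite(f"pics/{n}0.png",c["frame"]); print(n,c["o"],c["vfov"],c["k1"],c["cx"],c["cy"],R.from_quat(c["orientation"]).as_matrix().round(2).tolist(),(c["range_z"]>0).mean())
E
```

```text
pics
{'time': np.float64(0.0), 'qpos': array([ 1.015,  0.287,  1.578,  0.   ,  1.279, -0.15 ]), 'dq': array([ 0.001,  0.002,  0.001, -0.002,  0.   , -0.002]), 'joint_efforts': array([ 1.0000e-03, -4.0600e+01, -2.9262e+01, -0.0000e+00,  6.0000e-03,
       -0.0000e+00]), 'eef_pos': array([0.266, 0.62 , 0.23 ]), 'tcp_rot': array([ 0.202,  0.979, -0.001, -0.   ]), 'contact_force': array([0.3  , 0.386, 0.739]), 'wrist_torque': array([-0.019, -0.01 , -0.016]), 'finger_force': np.float64(0.0), 'opening': np.float64(1.0)}
[[-0.919  0.395 -0.001]
 [ 0.395  0.919 -0.002]
 [ 0.    -0.002 -1.   ]]
scene [-0.3386507   0.53426451  0.67785426] 52.23708062406335 0.010650334607369466 254.63875655845757 187.33608462000532 [[-0.5, -0.4, 0.77], [-0.87, 0.24, -0.44], [-0.01, -0.89, -0.46]] 0.9957987467447916
top [ 0.30856135 -0.00187738  1.57531612] 48.94735886323355 -0.148984885001484 251.1428017792344 190.53577197036046 [[0.03, -0.99, 0.16], [-1.0, -0.03, 0.0], [0.0, -0.16, -0.99]] 0.9958648681640625
```

View pics/scene0.png

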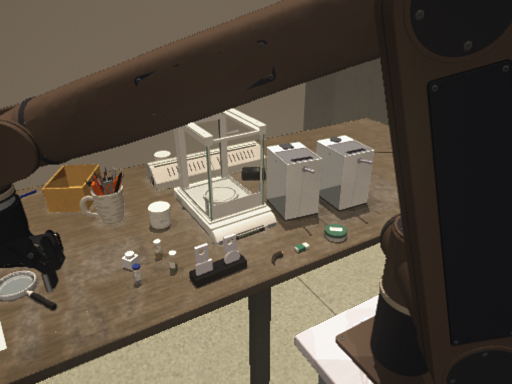

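View pics/top0.png

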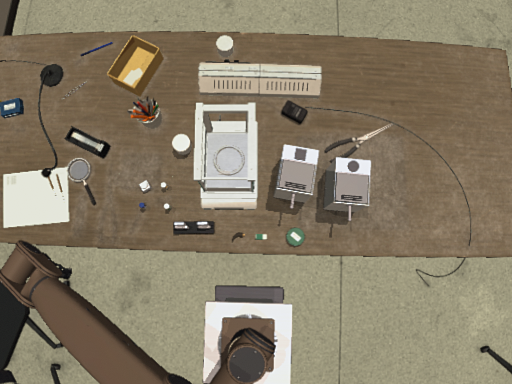

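The scene shows three vials: (157,250), (172,260) and the blue-capped one at (136,272). A bottle is at (130,258), the tags are in the rack at (218,265), and the bins are at (292,180) and (343,172). In the top view, the square-sign bin is at (298,170) and the round-sign bin at (348,185).

```bash
python3 - <<'E'
from h import *
c=cam("top"); f=c["frame"]
a=cv2.resize(f[170:245,120:220],None,fx=4,fy=4,interpolation=cv2.INTER_CUBIC)
b=cv2.resize(f[135:245,220:380],None,fx=4,fy=4,interpolation=cv2.INTER_CUBIC)
im=np.zeros((440+300,640,3),np.uint8); im[:300,:400]=a; im[300:]=b
cv2.imwrite("pics/crop.png",cv2.resize(im,(519,600),interpolation=cv2.INTER_AREA))
P=c["P"]
# objects above table left area
m=((P[...,2]>0.012)&(P[...,2]<0.11)&(P[...,0]<0.72)&(P[...,0]>0.35)&(P[...,1]<0.5)&(P[...,1]>-0.3)).astype(np.uint8)
n,l,st,ce=cv2.connectedComponentsWithStats(m)
for i in range(1,n):
    if st[i,4]>8:
        q=P[l==i]; top=q[q[:,2]>np.percentile(q[:,2],90)-0.006]
        print(st[i],ce[i].round(1),"topz",np.percentile(q[:,2],95).round(3),"topmean",top.mean(0).round(3),"ext",q.min(0).round(3),q.max(0).round(3))
for nm,x0,x1 in(("sq",270,322),("rd",322,375)):
    m=np.zeros(P.shape[:2],np.uint8); m[140:225,x0:x1]=(np.abs(P[140:225,x0:x1,2]-0.2)<0.012)
    n,l,st,ce=cv2.connectedComponentsWithStats(m); i=1+st[1:,4].argmax()
    q=P[l==i][:,:2].astype(np.float32); r=cv2.minAreaRect(q*1000); print(nm,st[i],r,np.median(P[l==i][:,2]))
E
```

```text
[173 145  18   9 120] [181.9 148.6] topz 0.07 topmean [0.711 0.27  0.067] ext [0.696 0.238 0.013] [0.72  0.298 0.076]
[ 202  144   46   33 1391] [224.6 160.3] topz 0.096 topmean [0.665 0.088 0.093] ext [0.6   0.02  0.069] [0.72  0.187 0.104]
[ 201  147   57   63 1269] [231.3 196.5] topz 0.093 topmean [0.553 0.071 0.087] ext [ 0.487 -0.019  0.031] [0.72  0.185 0.11 ]
[324 164  12  46 217] [327.4 189.9] topz 0.105 topmean [ 0.568 -0.274  0.104] ext [ 0.5   -0.299  0.013] [ 0.659 -0.268  0.11 ]
[139 180  13  12  84] [144.9 185.5] topz 0.045 topmean [0.569 0.404 0.041] ext [0.55  0.383 0.014] [0.591 0.427 0.048]
[202 180  49   9 327] [226.7 183.1] topz 0.087 topmean [0.578 0.093 0.083] ext [0.554 0.008 0.071] [0.591 0.182 0.108]
[161 182   7   7  38] [163.9 185.2] topz 0.055 topmean [0.573 0.33  0.052] ext [0.562 0.318 0.015] [0.582 0.337 0.056]
[274 188  18  12  82] [282.  195.6] topz 0.104 topmean [ 0.541 -0.106  0.103] ext [ 0.534 -0.145  0.013] [ 0.577 -0.082  0.11 ]
[294 197  13   5  51] [299.9 199.1] topz 0.104 topmean [ 0.53  -0.175  0.102] ext [ 0.527 -0.196  0.012] [ 0.534 -0.15
[... 346 characters left out ...]
 [0.445 0.289 0.104]
[287 227  17  19 250] [295.  236.3] topz 0.03 topmean [ 0.398 -0.163  0.026] ext [ 0.365 -0.193  0.013] [ 0.432 -0.133  0.032]
[235 233   9   4  23] [239.7 234.5] topz 0.022 topmean [0.399 0.039 0.017] ext [0.393 0.028 0.012] [0.405 0.058 0.024]
[256 234  11   6  32] [260.7 236.6] topz 0.017 topmean [ 0.393 -0.037  0.015] ext [ 0.384 -0.057  0.012] [ 0.403 -0.02   0.02 ]
sq [ 277  144   42   51 1543] ((612.7171020507812, -150.39686584472656), (117.44253540039062, 158.03736877441406), 81.54765319824219) 0.19976498404669485
rd [ 333  157   38   49 1609] ((577.5052490234375, -333.55303955078125), (121.9932632446289, 158.86988830566406), 86.10540771484375) 0.1994044947143494
```

View pics/crop.png

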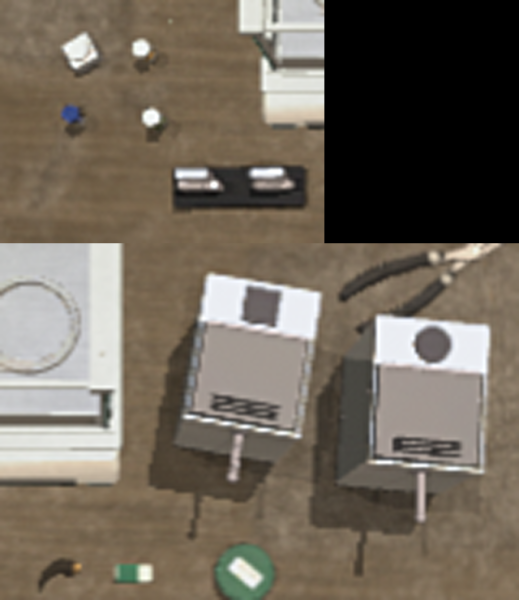

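Each object is clear in the crop. The bottle is turned on the table, both signs and pegs are visible, and the white flap rims line up with the bin rectangles. Next I'll refine the caps and the bottle yaw and write a small motion planner.

```bash
cat >> h.py <<'E'
def plan(wps,start=None):
    """wps: (x,y,z,closing-line angle deg); prints shift/yaw relative to start pose"""
    s=get_state(); M=R.from_quat(s["tcp_rot"]).as_matrix(); p=np.array(s["eef_pos"])
    ph0=np.degrees(np.arctan2(M[1,1],M[0,1]))
    if start is not None:
        p=np.array(start[:3]); ph0=start[3]
        a=np.radians(ph0); y=np.array([np.cos(a),np.sin(a),0]); z=np.array([0,0,-1.]); M=np.stack([np.cross(y,z),y,z],1)
    for w in wps:
        d=M.T@(np.array(w[:3])-p)*1000; t=-(w[3]-ph0)
        print("  ",d.round().astype(int).tolist(),round(t,1),"  ",w)
def blob(c,mask,z,up=6):
    pass
def caps(c):
    """small object outlines by image: returns contour points on plane z"""
    out={}
    f=c["frame"].astype(int); g=f.min(-1); blue=(f[...,0]-f[...,2])
    return g,blue
def cplane(c,uv,z):
    s=cv2.undistortPoints(np.asarray(uv,float).reshape(-1,1,2),c["K"],np.array([c["k1"],0,0,0.])).reshape(-1,2)
    r=np.c_[s,np.ones(len(s))]@R.from_quat(c["orientation"]).as_matrix().T
    return c["o"]+r*((z-c["o"][2])/r[:,2])[:,None]
def find(c,img,thr,box,z):
    """largest region > thr in box (u0,v0,u1,v1), on plane z: minAreaRect mm, centroid"""
    u0,v0,u1,v1=box; k=8
    a=cv2.resize(img[v0:v1,u0:u1].astype(np.float32),None,fx=k,fy=k,interpolation=cv2.INTER_CUBIC)
    cs,_=cv2.findContours((a>thr).astype(np.uint8),cv2.RETR_EXTERNAL,cv2.CHAIN_APPROX_NONE)
    q=max(cs,key=cv2.contourArea).reshape(-1,2)
    uv=(q+0.5)/k-0.5+[u0,v0]
    p=cplane(c,uv,z)[:,:2]; return cv2.minAreaRect((p*1000).astype(np.float32)),p
E
python3 - <<'E'
from h import *
c=cam("top"); g,b=caps(c)
print("table g",np.median(g[190:205,150:160]),"max",g[180:192,139:152].max())
for nm,box,z in(("bottle",(136,177,154,195),.033),("A",(158,180,171,192),.052),("B",(160,200,174,213),.058)):
    for t in (120,150): print(nm,t,find(c,g,t,box,z)[0])
print("C",find(c,b,40,(136,198,148,212),.052)[0])
P=c["P"]; q=P[(P[...,2]>0.12)&(P[...,1]>-0.03)&(P[...,1]<0.2)&(P[...,0]>.45)&(P[...,0]<.75)]; print("case",q.min(0),q.max(0))
f=c["frame"];rk=P[221:234,173:215].reshape(-1,3); rk=rk[(rk[:,2]>.017)&(rk[:,2]<.03)]; print("rack",cv2.minAreaRect((rk[:,:2]*1000).astype(np.float32)))
E
```

```text
table g 80.0 max 249
bottle 120 ((569.6007690429688, 404.4244384765625), (35.77827072143555, 35.602420806884766), 32.84724807739258)
bottle 150 ((569.7886352539062, 404.71929931640625), (33.702423095703125, 33.32447052001953), 30.996095657348633)
A 120 ((572.2533569335938, 328.6598815917969), (21.569984436035156, 21.461933135986328), 47.50389099121094)
A 150 ((572.1366577148438, 328.5361633300781), (19.880043029785156, 19.51421546936035), 47.512168884277344)
B 120 ((492.5072326660156, 311.0942687988281), (21.622926712036133, 21.213459014892578), 3.49300217628479)
B 150 ((492.6210021972656, 311.3935852050781), (18.68562889099121, 20.603172302246094), 26.447294235229492)
C ((493.9604797363281, 405.7171325683594), (17.325544357299805, 18.75646209716797), 3.9064857959747314)
case [ 0.54122669 -0.00843272  0.1201852 ] [0.749885   0.18292699 0.3497761 ]
rack ((420.3123779296875, 213.99838256835938), (44.64580535888672, 149.3948211669922), 2.777113437652588)
```

```bash
python3 - <<'E'
from h import *
plan([(.5695,.4045,.13,31),(.5695,.4045,.002,31)])
E
```

```text
[-364, -78, 100] 35.7    (0.5695, 0.4045, 0.13, 31)
   [-364, -78, 228] 35.7    (0.5695, 0.4045, 0.002, 31)
```

```bash
python3 -m crank '[[[-364,-78,100],35.7,110],[[-364,-78,100],35.7,110],[[-364,-78,100],35.7,110],[[-364,-78,100],35.7,110],[[-364,-78,100],35.7,110],[[-364,-78,100],35.7,110],[[-364,-78,100],35.7,110],[[-364,-78,100],35.7,110],[[-364,-78,100],35.7,110],[[-364,-78,100],35.7,110]]' 30
python3 -m crank '[[[0,0,0],0,110],[[0,0,0],0,110],[[0,0,0],0,110]]'
python3 - <<'E'
from h import *
plan([(.5695,.4045,.13,31)])
c=cam("scene"); cv2.imwrite("pics/s1.png",cv2.resize(c["frame"][200:330,80:280],None,fx=3,fy=3))
E
```

```text
time: 1.2
eef_pos: [0.5703, 0.4041, 0.1305]
tcp_rot: [0.493, 0.87, -0.001, -0.001]
contact_force: [-0.2, -0.2, 0.1]
opening: 0.57
finger_force: 0.0
time: 1.5
eef_pos: [0.5692, 0.406, 0.1319]
tcp_rot: [0.491, 0.871, 0.0, 0.0]
contact_force: [-0.5, 0.7, 0.9]
opening: 0.568
finger_force: 0.0
   [-1, -1, 2] 0.2    (0.5695, 0.4045, 0.13, 31)
```

View pics/s1.png

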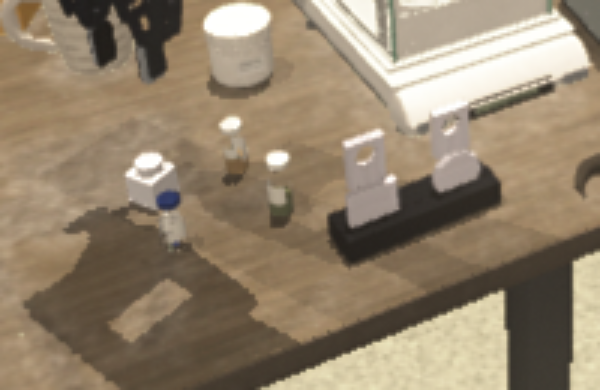

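The gripper is above the bottle, which is at (150,180) in the crop and hasn't moved. The square-ended tag is on the left of the rack at (370,180) and the round-ended one on the right at (455,150). Descending.

```bash
python3 -m crank '[[[-1,-1,50],0,110],[[-1,-1,90],0,110],[[-1,-1,115],0,110],[[-1,-1,130],0,110],[[-1,-1,130],0,110],[[-1,-1,130],0,255],[[-1,-1,130],0,255],[[-1,-1,130],0,255],[[-1,-1,130],0,255],[[-1,-1,130],0,255]]' 30
python3 -m crank '[[[0,0,0],0,255],[[0,0,0],0,255],[[0,0,-50],0,255],[[0,0,-100],0,255],[[0,0,-150],0,255],[[0,0,-200],0,255],[[0,0,-260],0,255],[[0,0,-260],0,255],[[0,0,-260],0,255]]'
python3 - <<'E'
from h import *
plan([(.395,.20,.265,15),(.43,0,.265,-8),(.43,-.1,.265,-8),(.585,-.146,.265,-8.5)])
E
```

```text
time: 2.55
eef_pos: [0.5706, 0.404, 0.003]
tcp_rot: [0.492, 0.871, 0.001, 0.001]
contact_force: [-0.6, 0.4, 5.2]
opening: 0.369
finger_force: 30.7
time: 3.45
eef_pos: [0.5707, 0.4039, 0.2645]
tcp_rot: [0.492, 0.871, 0.002, 0.002]
contact_force: [-0.0, -0.1, -1.0]
opening: 0.371
finger_force: 30.2
   [-84, -256, -2] 16.0    (0.395, 0.2, 0.265, 15)
   [-273, -329, -2] 39.0    (0.43, 0, 0.265, -8)
   [-359, -380, -2] 39.0    (0.43, -0.1, 0.265, -8)
   [-478, -271, -2] 39.5    (0.585, -0.146, 0.265, -8.5)
```

```bash
python3 -m crank '[[[-84,-256,-2],16,255],[[-84,-256,-2],16,255],[[-84,-256,-2],16,255],[[-84,-256,-2],16,255],[[-84,-256,-2],16,255],[[-84,-256,-2],16,255],[[-84,-256,-2],16,255]]'
python3 - <<'E'
from h import *
plan([(.43,0,.265,-8),(.43,-.1,.265,-8)])
plan([(.585,-.146,.265,-8.5)],(.43,-.1,.265,-8))
E
```

```text
time: 4.15
eef_pos: [0.391, 0.1978, 0.2598]
tcp_rot: [0.609, 0.793, -0.002, -0.002]
contact_force: [-0.7, 0.4, -0.2]
opening: 0.367
finger_force: 30.3
   [-201, -13, -5] 22.9    (0.43, 0, 0.265, -8)
   [-298, -39, -5] 22.9    (0.43, -0.1, 0.265, -8)
   [-24, 160, 0] 0.5    (0.585, -0.146, 0.265, -8.5)
```

```bash
python3 -m crank '[[[-201,-13,-5],23,255],[[-201,-13,-5],23,255],[[-201,-13,-5],23,255],[[-201,-13,-5],23,255],[[-201,-13,-5],23,255],[[-298,-39,-5],23,255],[[-298,-39,-5],23,255],[[-298,-39,-5],23,255]]'
python3 -m crank '[[[-24,160,0],0.5,255],[[-24,160,0],0.5,255],[[-24,160,0],0.5,255],[[-24,160,0],0.5,255],[[-24,160,0],0.5,255],[[-24,160,0],0.5,255]]'
python3 - <<'E'
from h import *
plan([(.585,-.146,.265,-8.5)])
c=cam("scene"); cv2.imwrite("pics/s2.png",cv2.resize(c["frame"][60:240,220:400],None,fx=3,fy=3))
c=cam("top");P=c["P"]
for nm,x0,x1 in(("sq",270,322),("rd",322,375)): print(nm,np.isfinite(P[140:225,x0:x1,2]).all())
E
```

```text
time: 4.95
eef_pos: [0.4335, -0.1021, 0.2664]
tcp_rot: [0.756, 0.654, -0.001, -0.001]
contact_force: [0.5, 0.9, -0.2]
opening: 0.37
finger_force: 30.3
time: 5.55
eef_pos: [0.5879, -0.1428, 0.2669]
tcp_rot: [0.757, 0.654, -0.001, -0.002]
contact_force: [-0.7, 1.4, -1.0]
opening: 0.371
finger_force: 30.3
   [-4, -2, 2] 0.1    (0.585, -0.146, 0.265, -8.5)
sq True
rd True
```

View pics/s2.png

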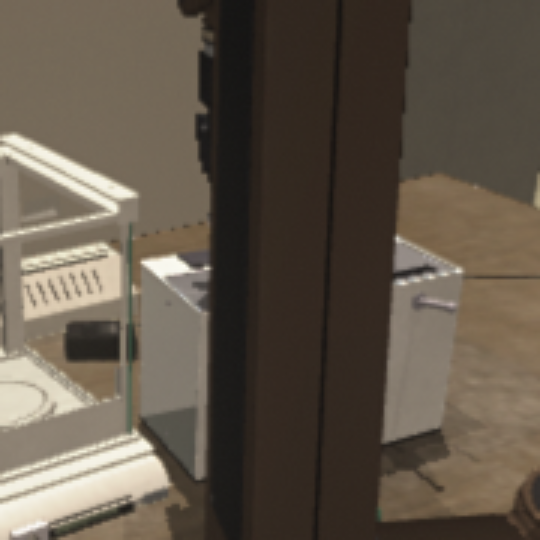

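```bash
python3 -m crank '[[[-4,-2,30],0,255],[[-4,-2,50],0,255],[[-4,-2,65],0,255],[[-4,-2,80],0,255],[[-4,-2,95],0,255],[[-4,-2,112],0,255],[[-4,-2,112],0,255],[[-4,-2,112],0,255]]'
python3 -m crank '[[[0,0,0],0,120],[[0,0,0],0,120],[[0,0,0],0,120],[[0,0,0],0,120],[[0,0,0],0,120],[[0,0,0],0,120],[[0,0,0],0,120]]'
python3 - <<'E'
from h import *
print(get_state()["eef_pos"])
c=cam("scene"); cv2.imwrite("pics/s3.png",cv2.resize(c["frame"][60:240,220:400],None,fx=3,fy=3))
E
```

```text
time: 6.45
eef_pos: [0.5852, -0.1477, 0.1558]
tcp_rot: [0.757, 0.653, -0.001, -0.001]
contact_force: [-2.0, -0.4, -1.6]
opening: 0.371
finger_force: 31.8
time: 7.15
eef_pos: [0.5865, -0.1482, 0.1569]
tcp_rot: [0.757, 0.653, 0.0, 0.001]
contact_force: [-1.3, -1.0, 1.8]
opening: 0.528
finger_force: 1.0
[ 0.58648054 -0.14816114  0.15687031]
```

```bash
python3 -m crank '[[[0,0,-40],0,120],[[0,0,-80],0,120],[[0,0,-115],0,120],[[0,0,-115],0,120],[[0,-160,-115],0,120],[[0,-160,-115],0,120],[[0,-160,-115],0,120],[[0,-160,-115],0,120]]'
python3 - <<'E'
from h import *
plan([(.43,0,.265,0),(.395,.2,.265,20)])
plan([(.4925,.311,.13,32),(.4925,.311,.006,32)],(.395,.2,.265,20))
E
```

```text
time: 8.0
eef_pos: [0.4239, -0.123, 0.269]
tcp_rot: [0.757, 0.653, -0.001, -0.001]
contact_force: [1.1, 0.2, -0.8]
opening: 0.528
finger_force: 0.0
   [123, -12, 4] -8.5    (0.43, 0, 0.265, 0)
   [315, -76, 5] -28.5    (0.395, 0.2, 0.265, 20)
   [71, 130, 135] -12    (0.4925, 0.311, 0.13, 32)
   [71, 130, 259] -12    (0.4925, 0.311, 0.006, 32)
```

```bash
python3 -m crank '[[[123,-12,4],-8.5,120],[[123,-12,4],-8.5,120],[[123,-12,4],-8.5,120],[[315,-76,5],-28.5,120],[[315,-76,5],-28.5,120],[[315,-76,5],-28.5,120],[[315,-76,5],-28.5,120],[[315,-76,5],-28.5,120],[[315,-76,5],-28.5,120]]'
python3 - <<'E'
from h import *
plan([(.4925,.311,.13,32)])
c=cam("scene"); t=cam("top")
a=cv2.resize(c["frame"][110:230,250:390],None,fx=4,fy=4); b=cv2.resize(t["frame"][120:240,260:390],None,fx=2,fy=2)
im=np.zeros((480,560+260,3),np.uint8); im[:,:560]=a; im[:240,560:]=b; cv2.imwrite("pics/s4.png",im[:,:800])
E
```

```text
time: 8.9
eef_pos: [0.3988, 0.1996, 0.2659]
tcp_rot: [0.572, 0.82, -0.0, 0.0]
contact_force: [0.5, 0.6, 0.1]
opening: 0.532
finger_force: 0.0
   [72, 127, 136] -11.7    (0.4925, 0.311, 0.13, 32)
```

View pics/s4.png

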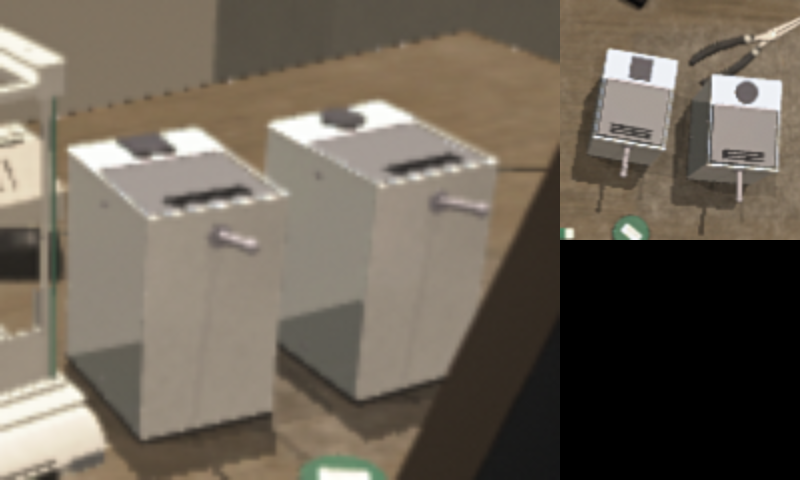

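Both flaps are shut, with the grey plates level at (200,180) and (390,150), and the bottle is inside. Next is vial B.

```bash
python3 -m crank '[[[72,127,136],-11.7,120],[[72,127,136],-11.7,120],[[72,127,136],-11.7,120],[[72,127,136],-11.7,120],[[72,127,136],-11.7,120],[[72,127,136],-11.7,120],[[72,127,180],-11.7,120],[[72,127,220],-11.7,120],[[72,127,259],-11.7,120],[[72,127,259],-11.7,120]]'
python3 -m crank '[[[0,0,0],0,255],[[0,0,0],0,255],[[0,0,0],0,255],[[0,0,0],0,255],[[0,0,0],0,255],[[0,0,-50],0,255],[[0,0,-100],0,255],[[0,0,-150],0,255],[[0,0,-200],0,255],[[0,0,-260],0,255]]' 25
python3 - <<'E'
from h import *
plan([(.395,.2,.265,15)])
plan([(.43,0,.265,-5),(.43,-.1,.265,-5)],(.395,.2,.265,15))
plan([(.44,-.22,.265,-5),(.5535,-.332,.265,-5)],(.43,-.1,.265,-5))
E
```

```text
time: 10.0
eef_pos: [0.4907, 0.3065, 0.0048]
tcp_rot: [0.488, 0.873, -0.003, -0.002]
contact_force: [-1.3, -0.2, -0.5]
opening: 0.526
finger_force: 0.0
time: 11.0
eef_pos: [0.4932, 0.3095, 0.2613]
tcp_rot: [0.487, 0.874, 0.001, 0.001]
contact_force: [1.5, -0.4, -0.4]
opening: 0.236
finger_force: 26.4
   [-41, -141, -4] 16.8    (0.395, 0.2, 0.265, 15)
   [-202, -18, 0] 20    (0.43, 0, 0.265, -5)
   [-299, -44, 0] 20    (0.43, -0.1, 0.265, -5)
   [-119, 20, 0] 0    (0.44, -0.22, 0.265, -5)
   [-220, 143, 0] 0    (0.5535, -0.332, 0.265, -5)
```

```bash
python3 -m crank '[[[-41,-141,-4],17,255],[[-41,-141,-4],17,255],[[-41,-141,-4],17,255],[[-41,-141,-4],17,255]]'
python3 -m crank '[[[-202,-18,0],20,255],[[-202,-18,0],20,255],[[-202,-18,0],20,255],[[-202,-18,0],20,255],[[-202,-18,0],20,255],[[-299,-44,0],20,255],[[-299,-44,0],20,255]]'
python3 -m crank '[[[-119,20,0],0,255],[[-119,20,0],0,255],[[-119,20,0],0,255],[[-220,143,0],0,255],[[-220,143,0],0,255],[[-220,143,0],0,255],[[-220,143,0],0,255],[[-220,143,0],0,255]]'
python3 - <<'E'
from h import *
plan([(.5536,-.332,.265,-4)])
E
```

```text
time: 11.4
eef_pos: [0.3915, 0.1981, 0.2617]
tcp_rot: [0.611, 0.792, 0.0, 0.001]
contact_force: [-1.0, -0.3, -0.3]
opening: 0.237
finger_force: 26.4
time: 12.1
eef_pos: [0.4293, -0.0998, 0.2627]
tcp_rot: [0.738, 0.675, 0.001, 0.001]
contact_force: [1.3, -0.2, 0.3]
opening: 0.238
finger_force: 26.4
time: 12.9
eef_pos: [0.5522, -0.3318, 0.2608]
tcp_rot: [0.739, 0.674, 0.0, -0.0]
contact_force: [-0.1, 1.5, -0.6]
opening: 0.235
finger_force: 26.4
   [0, 1, -4] -1.2    (0.5536, -0.332, 0.265, -4)
```

```bash
python3 -m crank '[[[0,1,30],-1,255],[[0,1,50],-1,255],[[0,1,65],-1,255],[[0,1,80],-1,255],[[0,1,95],-1,255],[[0,1,106],-1,255],[[0,1,106],-1,255],[[0,1,106],-1,255]]'
python3 -m crank '[[[0,0,0],0,145],[[0,0,0],0,145],[[0,0,0],0,145],[[0,0,0],0,145],[[0,0,0],0,145],[[0,0,0],0,145],[[0,0,0],0,145]]'
python3 -m crank '[[[0,0,-40],0,145],[[0,0,-80],0,145],[[0,0,-112],0,145],[[0,0,-112],0,145],[[-5,-120,-112],0,145],[[-5,-120,-112],0,145],[[-5,-120,-112],0,145]]'
python3 - <<'E'
from h import *
plan([(.43,-.1,.265,-4),(.43,0,.265,0)])
plan([(.395,.2,.265,20)],(.43,0,.265,0))
E
```

```text
time: 13.7
eef_pos: [0.5517, -0.3317, 0.155]
tcp_rot: [0.733, 0.68, -0.0, -0.001]
contact_force: [-1.4, 0.6, 1.2]
opening: 0.237
finger_force: 26.4
time: 14.4
eef_pos: [0.5523, -0.3321, 0.1557]
tcp_rot: [0.733, 0.68, 0.0, 0.001]
contact_force: [-1.0, -0.2, 0.8]
opening: 0.434
finger_force: 0.9
time: 15.1
eef_pos: [0.4293, -0.3269, 0.2657]
tcp_rot: [0.733, 0.68, 0.0, -0.001]
contact_force: [-0.7, -0.1, 0.9]
opening: 0.435
finger_force: 0.0
   [226, -16, 1] -0.3    (0.43, -0.1, 0.265, -4)
   [326, -24, 1] -4.3    (0.43, 0, 0.265, 0)
   [200, -35, 0] -20    (0.395, 0.2, 0.265, 20)
```

```bash
python3 -m crank '[[[226,-16,1],0,120],[[226,-16,1],0,120],[[226,-16,1],0,120],[[226,-16,1],0,120],[[226,-16,1],0,120],[[326,-24,1],-4.3,120],[[326,-24,1],-4.3,120],[[326,-24,1],-4.3,120]]'
python3 -m crank '[[[200,-35,0],-20,120],[[200,-35,0],-20,120],[[200,-35,0],-20,120],[[200,-35,0],-20,120],[[200,-35,0],-20,120]]'
python3 - <<'E'
from h import *
plan([(.572,.3286,.14,30),(.572,.3286,.006,30)])
t=cam("top"); g,b=caps(t); P=t["P"]
print("A",find(t,g,130,(158,180,171,192),.052)[0]); print("C",find(t,b,40,(136,198,148,212),.052)[0])
q=P[172:205,337:367,2]; print(np.percentile(q,[2,50,98]))
c=cam("scene"); a=cv2.resize(c["frame"][110:280,110:390],None,fx=2.8,fy=2.8); cv2.imwrite("pics/s5.png",a)
E
```

```text
time: 15.9
eef_pos: [0.4315, 0.0042, 0.2657]
tcp_rot: [0.704, 0.71, 0.001, -0.001]
contact_force: [0.1, -0.2, -0.4]
opening: 0.528
finger_force: 0.0
time: 16.4
eef_pos: [0.3956, 0.203, 0.2658]
tcp_rot: [0.57, 0.821, 0.001, -0.001]
contact_force: [-0.4, 0.3, -0.2]
opening: 0.532
finger_force: 0.0
   [56, 209, 126] -9.5    (0.572, 0.3286, 0.14, 30)
   [55, 209, 260] -9.5    (0.572, 0.3286, 0.006, 30)
A ((572.3055419921875, 328.66485595703125), (21.094087600708008, 21.02800750732422), 3.746142625808716)
C ((493.90850830078125, 405.713623046875), (17.226806640625, 18.750492095947266), 4.0187835693359375)
[0.06464746 0.19894851 0.20542213]
```

View pics/s5.png

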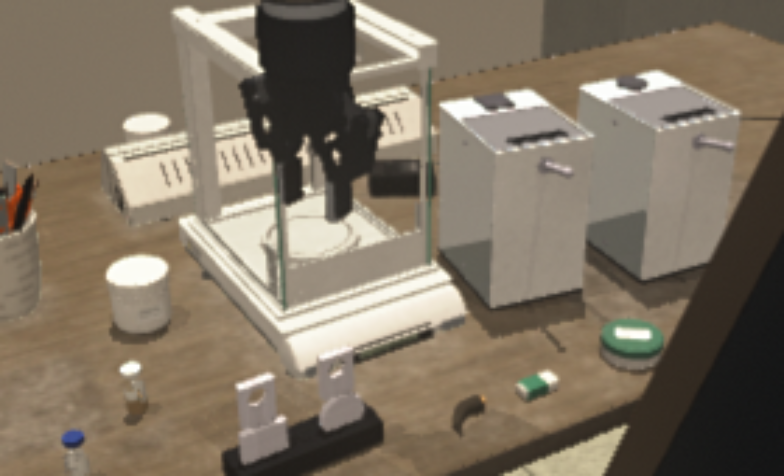

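The flaps are shut at (515,130) and (655,100), vial A is standing at (130,385) and vial C at (75,450). Next is vial A.

```bash
python3 -m crank '[[[56,209,126],-9.5,120],[[56,209,126],-9.5,120],[[56,209,126],-9.5,120],[[56,209,126],-9.5,120],[[56,209,126],-9.5,120],[[56,209,126],-9.5,120],[[56,209,175],-9.5,120],[[56,209,220],-9.5,120],[[56,209,260],-9.5,120],[[56,209,260],-9.5,120]]'
python3 -m crank '[[[0,0,0],0,255],[[0,0,0],0,255],[[0,0,0],0,255],[[0,0,0],0,255],[[0,0,0],0,255],[[0,0,-50],0,255],[[0,0,-100],0,255],[[0,0,-150],0,255],[[0,0,-200],0,255],[[0,0,-260],0,255]]' 25
python3 - <<'E'
from h import *
plan([(.395,.2,.265,15)])
E
```

```text
time: 17.5
eef_pos: [0.572, 0.3194, 0.0016]
tcp_rot: [0.505, 0.863, -0.003, -0.002]
contact_force: [0.3, 0.5, 0.0]
opening: 0.531
finger_force: 0.0
time: 18.5
eef_pos: [0.5735, 0.3233, 0.2589]
tcp_rot: [0.503, 0.864, 0.0, 0.0]
contact_force: [0.5, 0.4, 0.0]
opening: 0.234
finger_force: 26.6
   [-19, -216, -6] 14.6    (0.395, 0.2, 0.265, 15)
```

```bash
python3 -m crank '[[[-19,-216,-6],14.6,255],[[-19,-216,-6],14.6,255],[[-19,-216,-6],14.6,255],[[-19,-216,-6],14.6,255],[[-19,-216,-6],14.6,255],[[-19,-216,-6],14.6,255]]'
python3 -m crank '[[[-202,-18,0],20,255],[[-202,-18,0],20,255],[[-202,-18,0],20,255],[[-202,-18,0],20,255],[[-202,-18,0],20,255],[[-299,-44,0],20,255],[[-299,-44,0],20,255]]'
python3 -m crank '[[[-119,20,0],-1,255],[[-119,20,0],-1,255],[[-119,20,0],-1,255],[[-220,143,0],-1,255],[[-220,143,0],-1,255],[[-220,143,0],-1,255],[[-220,143,0],-1,255],[[-220,143,0],-1,255]]'
python3 - <<'E'
from h import *
plan([(.5536,-.332,.155,-4)])
E
```

```text
time: 19.1
eef_pos: [0.3938, 0.1995, 0.2628]
tcp_rot: [0.609, 0.793, 0.001, 0.0]
contact_force: [0.8, 0.1, -0.2]
opening: 0.236
finger_force: 26.5
time: 19.8
eef_pos: [0.4312, -0.0999, 0.2627]
tcp_rot: [0.736, 0.677, 0.001, 0.0]
contact_force: [1.4, 0.4, -0.4]
opening: 0.234
finger_force: 26.6
time: 20.6
eef_pos: [0.5548, -0.3316, 0.2606]
tcp_rot: [0.732, 0.682, 0.0, -0.001]
contact_force: [0.6, -0.2, 0.3]
opening: 0.238
finger_force: 26.6
   [-1, -1, 106] -0.0    (0.5536, -0.332, 0.155, -4)
```

```bash
python3 -m crank '[[[-1,-1,30],0,255],[[-1,-1,50],0,255],[[-1,-1,65],0,255],[[-1,-1,80],0,255],[[-1,-1,95],0,255],[[-1,-1,106],0,255],[[-1,-1,106],0,255],[[-1,-1,106],0,255]]'
python3 -m crank '[[[0,0,0],0,145],[[0,0,0],0,145],[[0,0,0],0,145],[[0,0,0],0,145],[[0,0,0],0,145],[[0,0,0],0,145],[[0,0,0],0,145]]'
python3 -m crank '[[[0,0,-40],0,145],[[0,0,-80],0,145],[[0,0,-112],0,145],[[0,0,-112],0,145],[[-5,-122,-112],0,145],[[-5,-122,-112],0,145],[[-5,-122,-112],0,145]]'
python3 -m crank '[[[226,-16,1],0,120],[[226,-16,1],0,120],[[226,-16,1],0,120],[[226,-16,1],0,120],[[226,-16,1],0,120],[[326,-24,1],-4.3,120],[[326,-24,1],-4.3,120],[[326,-24,1],-4.3,120]]'
python3 -m crank '[[[200,-35,0],-20,120],[[200,-35,0],-20,120],[[200,-35,0],-20,120],[[200,-35,0],-20,120],[[200,-35,0],-20,120]]'
python3 - <<'E'
from h import *
plan([(.494,.4055,.14,38),(.494,.4055,.006,38)])
t=cam("top"); g,b=caps(t); P=t["P"]
print("C",find(t,b,40,(136,198,148,212),.052)[0])
q=P[176:203,342:366,2]; print(np.percentile(q,[2,50,98]))
E
```

```text
time: 21.4
eef_pos: [0.5518, -0.3321, 0.1559]
tcp_rot: [0.732, 0.682, -0.0, -0.001]
contact_force: [-0.8, -0.1, 0.1]
opening: 0.232
finger_force: 27.7
time: 22.1
eef_pos: [0.5525, -0.3326, 0.1566]
tcp_rot: [0.732, 0.682, 0.0, 0.0]
contact_force: [-2.1, 0.5, 0.4]
opening: 0.43
finger_force: 0.9
time: 22.8
eef_pos: [0.4277, -0.3278, 0.2668]
tcp_rot: [0.732, 0.681, 0.0, -0.001]
contact_force: [0.9, -1.2, 0.2]
opening: 0.434
finger_force: 0.0
time: 23.6
eef_pos: [0.4287, 0.0034, 0.2667]
tcp_rot: [0.703, 0.712, 0.001, -0.001]
contact_force: [-0.4, -0.3, -0.2]
opening: 0.527
finger_force: 0.0
time: 24.1
eef_pos: [0.392, 0.2021, 0.2669]
tcp_rot: [0.569, 0.822, 0.001, -0.001]
contact_force: [1.3, -0.5, -0.2]
opening: 0.529
finger_force: 0.0
   [154, 167, 127] -17.3    (0.494, 0.4055, 0.14, 38)
   [154, 167, 261] -17.3    (0.494, 0.4055, 0.006, 38)
C ((493.8793640136719, 405.9385070800781), (17.501588821411133, 18.458642959594727), 13.416712760925293)
[0.1802345  0.19892264 0.20603727]
```

```bash
python3 -m crank '[[[154,167,127],-17.3,120],[[154,167,127],-17.3,120],[[154,167,127],-17.3,120],[[154,167,127],-17.3,120],[[154,167,127],-17.3,120],[[154,167,127],-17.3,120],[[154,167,127],-17.3,120],[[154,167,127],-17.3,120]]'
python3 -m crank '[[[0,0,50],0,120],[[0,0,90],0,120],[[0,0,133],0,120],[[0,0,133],0,120]]'
python3 -m crank '[[[0,0,0],0,255],[[0,0,0],0,255],[[0,0,0],0,255],[[0,0,0],0,255],[[0,0,0],0,255],[[0,0,-50],0,255],[[0,0,-100],0,255],[[0,0,-150],0,255],[[0,0,-200],0,255],[[0,0,-260],0,255]]' 25
python3 - <<'E'
from h import *
plan([(.395,.2,.265,15)])
E
```

```text
time: 24.95
eef_pos: [0.4977, 0.3987, 0.1409]
tcp_rot: [0.443, 0.897, 0.0, 0.0]
contact_force: [-0.7, -1.0, 0.1]
opening: 0.527
finger_force: 0.0
time: 25.35
eef_pos: [0.4928, 0.3962, 0.0025]
tcp_rot: [0.443, 0.897, -0.005, -0.003]
contact_force: [-0.9, 0.2, -0.3]
opening: 0.528
finger_force: 0.0
time: 26.35
eef_pos: [0.4965, 0.4003, 0.2608]
tcp_rot: [0.442, 0.897, 0.001, 0.001]
contact_force: [1.0, 1.3, -0.7]
opening: 0.241
finger_force: 26.8
   [-97, -203, -5] 22.6    (0.395, 0.2, 0.265, 15)
```

```bash
python3 -m crank '[[[-97,-203,-5],22.6,255],[[-97,-203,-5],22.6,255],[[-97,-203,-5],22.6,255],[[-97,-203,-5],22.6,255],[[-97,-203,-5],22.6,255],[[-97,-203,-5],22.6,255],[[-97,-203,-5],22.6,255]]'
python3 -m crank '[[[-202,-18,0],20,255],[[-202,-18,0],20,255],[[-202,-18,0],20,255],[[-202,-18,0],20,255],[[-202,-18,0],20,255],[[-299,-44,0],20,255],[[-299,-44,0],20,255]]'
python3 -m crank '[[[-119,20,0],-1,255],[[-119,20,0],-1,255],[[-119,20,0],-1,255],[[-220,143,0],-1,255],[[-220,143,0],-1,255],[[-220,143,0],-1,255],[[-220,143,0],-1,255],[[-220,143,0],-1,255]]'
python3 - <<'E'
from h import *
plan([(.5536,-.332,.155,-4)])
c=cam("top"); cv2.imwrite("pics/t6.png",cv2.resize(c["frame"][120:260,120:400],None,fx=2.8,fy=2.8))
E
```

```text
time: 27.05
eef_pos: [0.3951, 0.1996, 0.2635]
tcp_rot: [0.609, 0.793, 0.001, 0.001]
contact_force: [0.5, 0.2, -0.7]
opening: 0.232
finger_force: 26.8
time: 27.75
eef_pos: [0.4305, -0.0999, 0.2627]
tcp_rot: [0.736, 0.677, 0.001, 0.0]
contact_force: [1.8, 0.0, -0.9]
opening: 0.234
finger_force: 26.8
time: 28.55
eef_pos: [0.5544, -0.3316, 0.2607]
tcp_rot: [0.731, 0.682, 0.0, -0.001]
contact_force: [0.1, -0.4, 0.3]
opening: 0.237
finger_force: 26.8
   [-1, -1, 106] 0.0    (0.5536, -0.332, 0.155, -4)
```

View pics/t6.png

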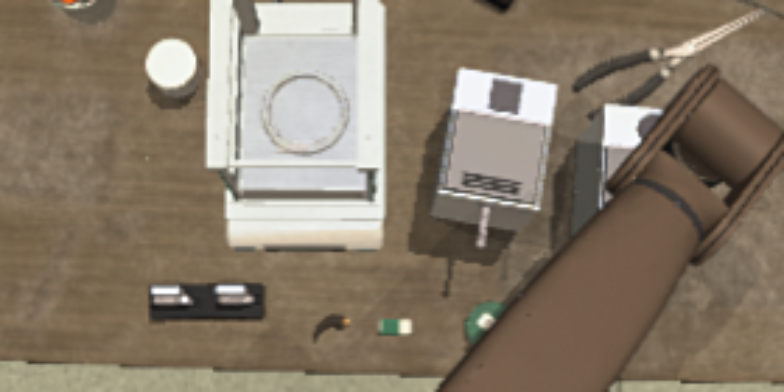

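No containers are left on the left of the bench, the last vial is in the gripper above the round bin, and the square flap at (495,150) is shut. Dropping the vial now, then measuring the tags and pegs.

```bash
python3 -m crank '[[[-1,-1,30],0,255],[[-1,-1,50],0,255],[[-1,-1,65],0,255],[[-1,-1,80],0,255],[[-1,-1,95],0,255],[[-1,-1,106],0,255],[[-1,-1,106],0,255],[[-1,-1,106],0,255]]'
python3 -m crank '[[[0,0,0],0,145],[[0,0,0],0,145],[[0,0,0],0,145],[[0,0,0],0,145],[[0,0,0],0,145],[[0,0,0],0,145],[[0,0,0],0,145]]'
python3 -m crank '[[[0,0,-40],0,145],[[0,0,-80],0,145],[[0,0,-112],0,145],[[0,0,-112],0,145],[[-5,-122,-112],0,145],[[-5,-122,-112],0,145],[[-5,-122,-112],0,145]]'
python3 -m crank '[[[226,-16,1],0,100],[[226,-16,1],0,100],[[226,-16,1],0,100],[[226,-16,1],0,100],[[226,-16,1],0,100],[[326,-24,1],-4.3,100],[[326,-24,1],-4.3,100],[[326,-24,1],-4.3,100]]'
python3 - <<'E'
from h import *
t=cam("top"); c=cam("scene"); P=t["P"]
# tags: top strips
m=((P[...,2]>.088)&(P[...,2]<.115)&(abs(P[...,1]-.21)<.09)&(P[...,0]<.46)&(P[...,0]>.38)).astype(np.uint8)
n,l,st,ce=cv2.connectedComponentsWithStats(m)
for i in range(1,n): print(st[i],P[l==i].mean(0).round(4),P[l==i].min(0).round(3),P[l==i].max(0).round(3))
Q=c["P"]
for nm,D,fr in(("top",t["P"],t["frame"]),("scene",Q,c["frame"])):
  for pk,y0,y1 in(("sq",-.16,-.10),("rd",-.36,-.29)):
    k=(D[...,1]>y0)&(D[...,1]<y1)&(D[...,0]>.40)&(D[...,0]<.53 if pk=="sq" else D[...,0]<.495)&(D[...,2]>.15)&(D[...,2]<.2)
    q=D[k]; print(nm,pk,len(q),(q.mean(0).round(4),q.min(0).round(3),q.max(0).round(3)) if len(q) else "")
# tags in scene depth
for pk,y0,y1 in(("L",.22,.29),("R",.13,.20)):
    k=(Q[...,1]>y0)&(Q[...,1]<y1)&(Q[...,0]>.39)&(Q[...,0]<.46)&(Q[...,2]>.04)&(Q[...,2]<.11); q=Q[k]
    print(pk,len(q),q.mean(0).round(4),q.min(0).round(3),q.max(0).round(3)); n_=np.linalg.svd(q-q.mean(0))[2][2]; print(n_.round(3))
    cv2.imwrite
print("flaps",[np.percentile(P[a:b,u:v,2],[5,50,95]).round(3) for a,b,u,v in((165,190,285,312),(176,203,342,366))])
a=cv2.resize(c["frame"][220:300,180:320],None,fx=4,fy=4); b=cv2.resize(c["frame"][110:220,250:390],None,fx=4,fy=4)
im=np.vstack([a,b]); cv2.imwrite("pics/s7.png",cv2.resize(im,None,fx=.78,fy=.78))
E
```

```text
time: 29.4
eef_pos: [0.5513, -0.3327, 0.156]
tcp_rot: [0.732, 0.682, -0.0, -0.001]
contact_force: [-0.3, -0.4, 0.7]
opening: 0.238
finger_force: 26.8
time: 30.1
eef_pos: [0.5518, -0.333, 0.1567]
tcp_rot: [0.732, 0.682, 0.0, 0.0]
contact_force: [-1.3, -0.3, 1.0]
opening: 0.433
finger_force: 0.9
time: 30.8
eef_pos: [0.4271, -0.3282, 0.2668]
tcp_rot: [0.732, 0.681, 0.0, -0.001]
contact_force: [0.4, 0.2, 0.3]
opening: 0.434
finger_force: 0.0
time: 31.6
eef_pos: [0.428, 0.003, 0.2667]
tcp_rot: [0.703, 0.712, 0.001, -0.001]
contact_force: [1.0, -0.2, -0.3]
opening: 0.606
finger_force: 0.0
[174 223  10   2  20] [0.4257 0.2554 0.0975] [0.423 0.239 0.091] [0.428 0.272 0.103]
[198 222  10   3  29] [0.4301 0.1711 0.0972] [0.426 0.155 0.091] [0.434 0.186 0.103]
top sq 37 (array([ 0.5038, -0.1357,  0.1866]), array([ 0.481, -0.141,  0.176]), array([ 0.529, -0.13 ,  0.194]))
top rd 33 (array([ 0.4684, -0.3278,  0.185 ]), array([ 0.446, -0.331,  0.178]), array([ 0.495, -0.322,  0.195]))
scene sq 24 (array([ 0.5126, -0.1349,  0.1811]), array([ 0.492, -0.16 ,  0.162]), array([ 0.53 , -0.127,  0.193]))
scene rd 0 
L 312 [0.4205 0.2567 0.0673] [0.411 0.233 0.04 ] [0.431 0.278 0.099]
[-0.985 -0.032  0.172]
R 252 [0.4249 0.1756 0.0688] [0.414 0.152 0.04 ] [0.436 0.194 0.099]
[-0.984 -0.003  0.175]
flaps [array([0.194, 0.199, 0.204]), array([0.194, 0.199, 0.204])]
```

View pics/s7.png

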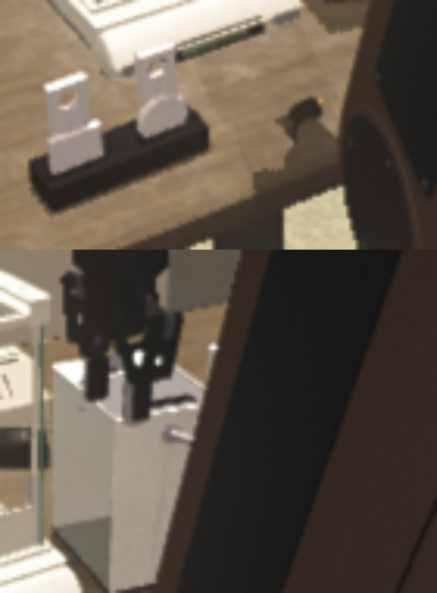

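Both flaps read level at 199 mm and both tags lean back in the rack pockets, with their necks visible at (68,95) and (155,65) in the crop. The lean tilts each hole axis the same way as the pegs. Taking the round-ended tag (right) first.

```bash
python3 - <<'E'
from h import *
plan([(.4285,.1722,.20,93),(.4285,.1722,.058,93)])
E
```

```text
[173, 1, 67] -92.5    (0.4285, 0.1722, 0.2, 93)
   [173, 1, 209] -92.5    (0.4285, 0.1722, 0.058, 93)
```

```bash
python3 -m crank '[[[173,1,67],-92.5,90],[[173,1,67],-92.5,90],[[173,1,67],-92.5,90],[[173,1,67],-92.5,90],[[173,1,67],-92.5,90],[[173,1,67],-92.5,90],[[173,1,67],-92.5,90],[[173,1,67],-92.5,90],[[173,1,67],-92.5,90],[[173,1,67],-92.5,90]]'
python3 - <<'E'
from h import *
plan([(.4285,.1722,.20,93),(.4285,.1722,.13,93)])
E
```

```text
time: 32.7
eef_pos: [0.4297, 0.1691, 0.1998]
tcp_rot: [0.032, 0.999, -0.0, -0.0]
contact_force: [0.5, -0.0, 0.4]
opening: 0.645
finger_force: 0.0
   [1, 3, 0] -6.6    (0.4285, 0.1722, 0.2, 93)
   [1, 3, 70] -6.6    (0.4285, 0.1722, 0.13, 93)
```

```bash
python3 -m crank '[[[1,3,35],-6.6,90],[[1,3,70],-6.6,90],[[1,3,70],-6.6,90],[[1,3,70],-6.6,90]]'
python3 - <<'E'
from h import *
plan([(.4285,.1722,.058,93)])
c=cam("scene"); cv2.imwrite("pics/s8.png",cv2.resize(c["frame"][200:300,170:290],None,fx=5,fy=5))
E
```

```text
time: 33.1
eef_pos: [0.4284, 0.1727, 0.1301]
tcp_rot: [-0.023, 1.0, -0.0, -0.001]
contact_force: [-0.1, 0.1, -0.1]
opening: 0.647
finger_force: 0.0
   [0, 0, 72] -0.3    (0.4285, 0.1722, 0.058, 93)
```

View pics/s8.png

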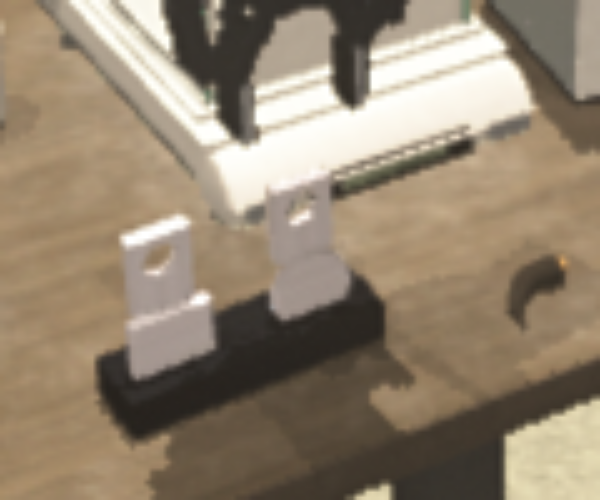

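The open fingers at (240,120) and (350,90) straddle the round-ended tag at (300,215). Descending to grip it, then lifting.

```bash
python3 -m crank '[[[0,0,35],0,90],[[0,0,60],0,90],[[0,0,72],0,90],[[0,0,72],0,90],[[0,0,72],0,255],[[0,0,72],0,255],[[0,0,72],0,255],[[0,0,72],0,255],[[0,0,72],0,255],[[0,0,72],0,255]]' 30
python3 -m crank '[[[0,0,-30],0,255],[[0,0,-60],0,255],[[0,0,-110],0,255],[[0,0,-160],0,255],[[0,0,-200],0,255],[[0,0,-200],0,255]]'
python3 - <<'E'
from h import *
s=get_state()["eef_pos"]
plan([(.43,-.02,.26,93)])
c=cam("scene"); D=c["P"]; f=c["frame"]
k=(D[...,0]>.39)&(D[...,0]<.47)&(abs(D[...,1]-s[1])<.03)&(D[...,2]<s[2]+.05)&(D[...,2]>s[2]-.09)&(f.min(-1)>110)
v,u=np.nonzero(k); print(len(v),u.min(),u.max(),v.min(),v.max()); q=D[k]
print((q.mean(0)-s).round(4),(np.percentile(q,2,axis=0)-s).round(4),(np.percentile(q,98,axis=0)-s).round(4),np.linalg.svd(q-q.mean(0))[2][2].round(3))
cv2.imwrite("pics/s9.png",cv2.resize(f[v.min()-25:v.max()+25,u.min()-30:u.max()+30],None,fx=5,fy=5))
E
```

```text
time: 34.15
eef_pos: [0.4297, 0.174, 0.0601]
tcp_rot: [-0.024, 1.0, 0.0, 0.002]
contact_force: [0.0, -0.6, 6.2]
opening: 0.393
finger_force: 33.2
time: 34.75
eef_pos: [0.4312, 0.1745, 0.2658]
tcp_rot: [-0.024, 1.0, 0.001, 0.007]
contact_force: [0.3, 0.3, -0.1]
opening: 0.392
finger_force: 32.6
   [11, -194, 5] -0.2    (0.43, -0.02, 0.26, 93)
418 216 238 160 198
[-0.0068  0.0014 -0.0099] [-0.0127 -0.0182 -0.0478] [0.0013 0.0225 0.0375] [-0.992 -0.044  0.117]
```

View pics/s9.png

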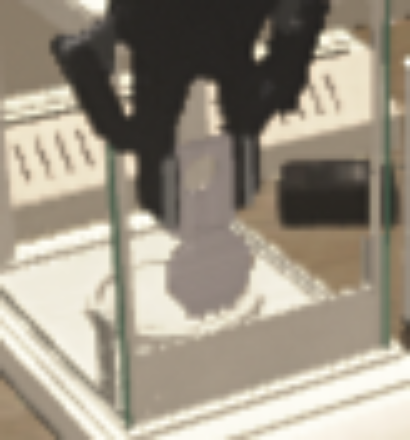

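The tag is held squarely, with its neck between the pads at (205,190) and the round end down at (210,270). The hole is about 22 mm above the TCP.

```bash
python3 -m crank '[[[11,-194,5],0,255],[[11,-194,5],0,255],[[11,-194,5],0,255],[[11,-194,5],0,255],[[11,-194,5],0,255],[[11,-194,5],0,255]]'
python3 - <<'E'
from h import *
plan([(.43,-.15,.26,86),(.427,-.3257,.25,86)])
plan([(.427,-.3257,.166,86)],(.427,-.3257,.25,86))
E
```

```text
time: 35.4
eef_pos: [0.4255, -0.0209, 0.2513]
tcp_rot: [-0.023, 1.0, 0.001, -0.002]
contact_force: [-0.1, 0.8, 0.4]
opening: 0.392
finger_force: 32.5
   [1, -129, -9] 6.6    (0.43, -0.15, 0.26, 86)
   [12, -305, 1] 6.6    (0.427, -0.3257, 0.25, 86)
   [0, 0, 84] 0    (0.427, -0.3257, 0.166, 86)
```

```bash
python3 -m crank '[[[1,-129,-9],6.6,255],[[1,-129,-9],6.6,255],[[1,-129,-9],6.6,255],[[12,-305,1],6.6,255],[[12,-305,1],6.6,255],[[12,-305,1],6.6,255],[[12,-305,1],6.6,255],[[12,-305,1],6.6,255]]'
python3 -m crank '[[[0,0,40],0,255],[[0,0,80],0,255],[[0,0,80],0,255],[[0,0,80],0,255]]'
python3 - <<'E'
from h import *
s=get_state()["eef_pos"]; print(s)
plan([(.427,-.3257,.166,86),(.4753,-.329,.158,86)])
t=cam("top"); c=cam("scene")
a=cv2.resize(t["frame"][150:240,310:400],None,fx=4.4,fy=4.4); b=cv2.resize(c["frame"][110:200,310:400],None,fx=4.4,fy=4.4)
cv2.imwrite("pics/s10.png",np.hstack([a,b]))
E
```

```text
time: 36.2
eef_pos: [0.4297, -0.3266, 0.2504]
tcp_rot: [0.034, 0.999, 0.001, -0.001]
contact_force: [1.2, 0.1, -0.9]
opening: 0.394
finger_force: 32.5
time: 36.6
eef_pos: [0.4299, -0.3236, 0.1718]
tcp_rot: [0.032, 0.999, 0.001, -0.001]
contact_force: [-0.7, -0.9, 0.3]
opening: 0.393
finger_force: 32.5
[ 0.42986253 -0.32361692  0.17181168]
   [3, -2, 6] 0.3    (0.427, -0.3257, 0.166, 86)
   [-46, -2, 14] 0.3    (0.4753, -0.329, 0.158, 86)
```

View pics/s10.png

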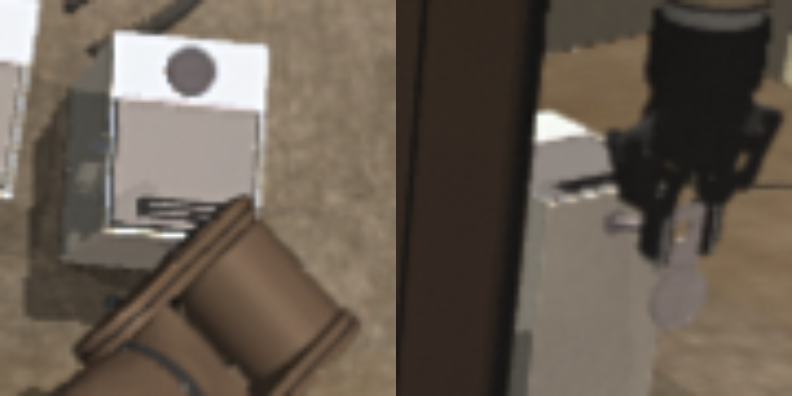

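The tag hangs in front of the round bin, with its hole at (680,228) and the peg root at (615,222). Nothing is touching, so I'll insert it gently.

```bash
python3 -m crank '[[[0,-2,5],0.3,255],[[-6,-2,6],0.3,255],[[-12,-2,6],0.3,255],[[-18,-2,7],0.3,255],[[-22,-2,8],0.3,255],[[-22,-2,8],0.3,255]]'
python3 - <<'E'
from h import *
s=get_state(); print(s["contact_force"].round(1) if hasattr(s["contact_force"],"round") else s["contact_force"])
plan([(.4753,-.329,.158,86)])
E
```

```text
time: 37.3
eef_pos: [0.4518, -0.3292, 0.1641]
tcp_rot: [0.036, 0.999, 0.0, -0.0]
contact_force: [-0.5, -0.2, -0.6]
opening: 0.392
finger_force: 32.5
[-0.5 -0.2 -0.6]
   [-23, 2, 6] -0.1    (0.4753, -0.329, 0.158, 86)
```

```bash
python3 -m crank '[[[-6,1,2],0,255],[[-12,1,3],0,255],[[-18,1,5],0,255],[[-23,1,6],0,255],[[-23,1,6],0,255]]'
python3 - <<'E'
from h import *
plan([(.4753,-.329,.158,86)])
c=cam("scene")
cv2.imwrite("pics/s11.png",cv2.resize(c["frame"][110:200,310:400],None,fx=6,fy=6,interpolation=cv2.INTER_CUBIC))
E
```

```text
time: 37.8
eef_pos: [0.4748, -0.3298, 0.1581]
tcp_rot: [0.036, 0.999, 0.0, -0.0]
contact_force: [-0.4, -0.2, -0.5]
opening: 0.39
finger_force: 32.5
   [0, 1, 0] -0.1    (0.4753, -0.329, 0.158, 86)
```

View pics/s11.png

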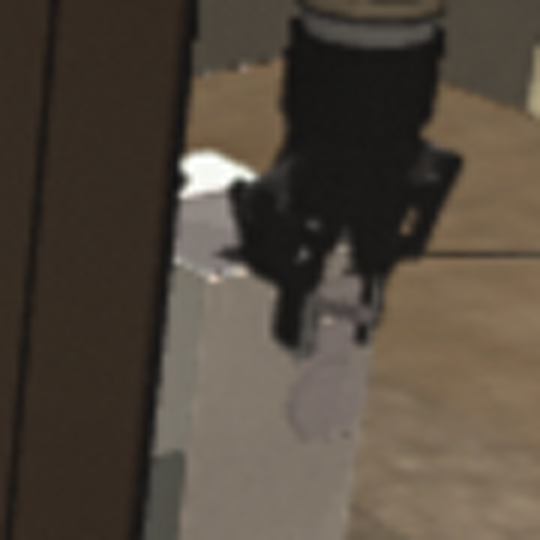

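The peg passes through the hole, its tip end showing in front of the plate at (345,310). I'll lower the tag slightly, release it and rise.

```bash
python3 -m crank '[[[0,1,2],0,255],[[0,1,5],0,255],[[0,1,5],0,255],[[0,1,5],0,90],[[0,1,5],0,90],[[0,1,5],0,90],[[0,1,5],0,90],[[0,1,5],0,90]]'
python3 -m crank '[[[0,0,-15],0,90],[[0,0,-30],0,90],[[0,0,-60],0,90],[[0,0,-100],0,90],[[40,0,-100],0,90],[[40,0,-100],0,90]]'
python3 - <<'E'
from h import *
plan([(.43,-.1,.265,88),(.43,0,.265,93)])
plan([(.4245,.2555,.2,93),(.4245,.2555,.13,93)],(.43,0,.265,93))
c=cam("scene")
t=cam("top");P=t["P"]; q=P[(abs(P[...,1]+.328)<.03)&(P[...,0]>.44)&(P[...,0]<.51)&(P[...,2]>.1)&(P[...,2]<.197)]; print(len(q), q.max(0) if len(q) else 0,q.min(0))
E
```

```text
time: 38.65
eef_pos: [0.4743, -0.3288, 0.1532]
tcp_rot: [0.036, 0.999, 0.0, -0.0]
contact_force: [-0.7, 0.1, -0.3]
opening: 0.646
finger_force: 0.0
time: 39.25
eef_pos: [0.4329, -0.3262, 0.2565]
tcp_rot: [0.036, 0.999, -0.002, 0.001]
contact_force: [0.1, 0.4, -0.4]
opening: 0.65
finger_force: 0.0
   [19, 225, -9] -2.2    (0.43, -0.1, 0.265, 88)
   [27, 325, -10] -7.2    (0.43, 0, 0.265, 93)
   [-8, 255, 65] 0    (0.4245, 0.2555, 0.2, 93)
   [-8, 255, 135] 0    (0.4245, 0.2555, 0.13, 93)
75 [ 0.50627198 -0.29916322  0.19680609] [ 0.46698049 -0.34582145  0.10100617]
```

```bash
python3 -m crank '[[[19,225,-9],-2.2,90],[[19,225,-9],-2.2,90],[[19,225,-9],-2.2,90],[[19,225,-9],-2.2,90],[[19,225,-9],-2.2,90],[[27,325,-10],-7.2,90],[[27,325,-10],-7.2,90],[[27,325,-10],-7.2,90]]'
python3 -m crank '[[[-8,255,65],0,90],[[-8,255,65],0,90],[[-8,255,65],0,90],[[-8,255,65],0,90],[[-8,255,65],0,90],[[-8,255,65],0,90],[[-8,255,100],0,90],[[-8,255,135],0,90],[[-8,255,135],0,90],[[-8,255,135],0,90]]'
python3 - <<'E'
from h import *
plan([(.4245,.2555,.058,93)])
c=cam("scene"); a=cv2.resize(c["frame"][110:210,290:390],None,fx=4,fy=4); b=cv2.resize(c["frame"][200:300,170:270],None,fx=4,fy=4)
cv2.imwrite("pics/s12.png",np.hstack([a,b]))
E
```

```text
time: 40.15
eef_pos: [0.4308, 0.0053, 0.2638]
tcp_rot: [-0.031, 1.0, 0.001, 0.0]
contact_force: [0.4, 0.2, -0.1]
opening: 0.647
finger_force: 0.0
time: 41.15
eef_pos: [0.4255, 0.2546, 0.1285]
tcp_rot: [-0.027, 1.0, -0.0, -0.001]
contact_force: [0.6, 0.6, -0.4]
opening: 0.646
finger_force: 0.0
   [1, 1, 70] 0.0    (0.4245, 0.2555, 0.058, 93)
```

View pics/s12.png

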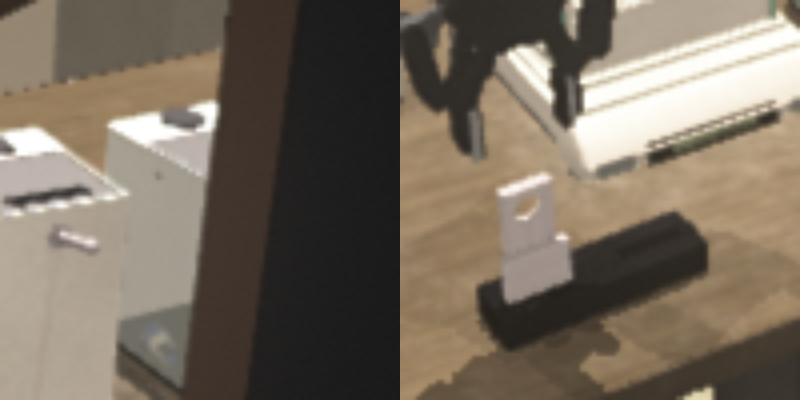

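The vials show inside the round bin at (160,345). The fingers at (475,130) and (565,95) straddle the square-ended tag at (525,225), and the round tag's pocket is empty. My 14 pictures are used up, so I'll work by numbers from here.

```bash
python3 -m crank '[[[0,0,35],0,90],[[0,0,60],0,90],[[0,0,70],0,90],[[0,0,70],0,90],[[0,0,70],0,255],[[0,0,70],0,255],[[0,0,70],0,255],[[0,0,70],0,255],[[0,0,70],0,255],[[0,0,70],0,255]]' 30
python3 -m crank '[[[0,0,-30],0,255],[[0,0,-60],0,255],[[0,0,-110],0,255],[[0,0,-160],0,255],[[0,0,-200],0,255],[[0,0,-200],0,255],[[0,0,-200],0,255]]'
python3 - <<'E'
from h import *
s=get_state()["eef_pos"]
plan([(.43,-.02,.26,93)])
c=cam("scene"); D=c["P"]; f=c["frame"]
k=(D[...,0]>.39)&(D[...,0]<.47)&(abs(D[...,1]-s[1])<.03)&(D[...,2]<s[2]+.05)&(D[...,2]>s[2]-.09)&(f.min(-1)>110)
v,u=np.nonzero(k); q=D[k]; print(len(v))
print((q.mean(0)-s).round(4),(np.percentile(q,2,axis=0)-s).round(4),(np.percentile(q,98,axis=0)-s).round(4),np.linalg.svd(q-q.mean(0))[2][2].round(3))
# round tag on peg (scene view)
k=(abs(D[...,1]+.33)<.05)&(D[...,0]>.44)&(D[...,0]<.505)&(D[...,2]>.08)&(D[...,2]<.21); print("rd tag",k.sum(), D[k].min(0).round(3) if k.any() else "", D[k].max(0).round(3) if k.any() else "")
P=cam("top")["P"]
k=(abs(P[...,1]+.33)<.05)&(P[...,0]>.43)&(P[...,0]<.505)&(P[...,2]>.08)&(P[...,2]<.21); q=P[k]; print("top",k.sum()); print(q[np.argsort(q[:,0])][:30:2].round(3).tolist())
E
```

```text
time: 42.2
eef_pos: [0.4268, 0.2557, 0.0604]
tcp_rot: [-0.027, 1.0, 0.0, 0.002]
contact_force: [-0.2, -0.9, 6.2]
opening: 0.394
finger_force: 33.1
time: 42.9
eef_pos: [0.4252, 0.2553, 0.2593]
tcp_rot: [-0.027, 1.0, 0.0, 0.001]
contact_force: [-1.1, -0.0, -1.3]
opening: 0.394
finger_force: 32.3
   [10, -275, -1] 0.1    (0.43, -0.02, 0.26, 93)
536
[-0.0083  0.001  -0.0114] [-0.0139 -0.0204 -0.0493] [0.001  0.0233 0.0371] [-0.991 -0.042  0.125]
rd tag 753 [ 0.446 -0.38   0.08 ] [ 0.505 -0.28   0.2  ]
top 283
[[0.446, -0.325, 0.19], [0.447, -0.329, 0.187], [0.45, -0.325, 0.189], [0.45, -0.333, 0.184], [0.453, -0.328, 0.192], [0.457, -0.326, 0.184], [0.46, -0.325, 0.189], [0.463, -0.347, 0.127], [0.463, -0.329, 0.187], [0.464, -0.331, 0.15], [0.464, -0.335, 0.115], [0.464, -0.333, 0.111], [0.465, -0.342, 0.146], [0.465, -0.32, 0.138], [0.465, -0.347, 0.141]]
```

```bash
python3 -m crank '[[[10,-275,-1],0,255],[[10,-275,-1],0,255],[[10,-275,-1],0,255],[[10,-275,-1],0,255],[[10,-275,-1],0,255],[[10,-275,-1],0,255],[[10,-275,-1],0,255]]'
python3 - <<'E'
from h import *
plan([(.43,-.13,.26,81.5),(.465,-.1302,.25,81.5)])
E
```

```text
time: 43.7
eef_pos: [0.4288, -0.0223, 0.2569]
tcp_rot: [-0.024, 1.0, 0.0, -0.002]
contact_force: [-0.2, 0.4, 0.1]
opening: 0.391
finger_force: 32.3
   [4, -108, -3] 11.3    (0.43, -0.13, 0.26, 81.5)
   [-31, -110, 7] 11.3    (0.465, -0.1302, 0.25, 81.5)
```

```bash
python3 -m crank '[[[4,-108,-3],11.3,255],[[4,-108,-3],11.3,255],[[4,-108,-3],11.3,255],[[-31,-110,7],11.3,255],[[-31,-110,45],11.3,255],[[-31,-110,85],11.3,255],[[-31,-110,91],11.3,255],[[-31,-110,91],11.3,255]]'
python3 - <<'E'
from h import *
plan([(.465,-.1302,.166,81.5),(.49,-.134,.162,81.5)])
E
```

```text
time: 44.5
eef_pos: [0.4655, -0.1263, 0.1662]
tcp_rot: [0.071, 0.997, 0.001, -0.003]
contact_force: [-0.0, -0.6, 0.6]
opening: 0.39
finger_force: 32.3
   [0, -4, 0] 0.4    (0.465, -0.1302, 0.166, 81.5)
   [-25, -4, 4] 0.4    (0.49, -0.134, 0.162, 81.5)
```

```bash
python3 -m crank '[[[0,-3,0],0.3,255],[[0,-3,0],0.3,255],[[0,-3,0],0.3,255]]'
python3 - <<'E'
from h import *
plan([(.465,-.1302,.166,81.5),(.49,-.134,.162,81.5)])
E
```

```text
time: 44.8
eef_pos: [0.4674, -0.1316, 0.1704]
tcp_rot: [0.074, 0.997, -0.001, 0.002]
contact_force: [-0.1, 0.8, -0.5]
opening: 0.394
finger_force: 32.3
   [3, 1, 4] -0.0    (0.465, -0.1302, 0.166, 81.5)
   [-23, 1, 9] -0.0    (0.49, -0.134, 0.162, 81.5)
```

```bash
python3 -m crank '[[[0,1,3],0,255],[[-6,1,5],0,255],[[-12,1,6],0,255],[[-18,1,7],0,255],[[-23,1,8],0,255],[[-23,1,8],0,255]]'
python3 - <<'E'
from h import *
plan([(.5125,-.1373,.1585,81.5)])
E
```

```text
time: 45.4
eef_pos: [0.4904, -0.1339, 0.1606]
tcp_rot: [0.074, 0.997, -0.0, 0.001]
contact_force: [1.3, -0.1, 0.4]
opening: 0.392
finger_force: 32.5
   [-22, 0, 2] -0.0    (0.5125, -0.1373, 0.1585, 81.5)
```

```bash
python3 -m crank '[[[-6,0,1],0,255],[[-12,0,1],0,255],[[-17,0,2],0,255],[[-22,0,2],0,255],[[-22,0,2],0,255]]'
python3 - <<'E'
from h import *
plan([(.5125,-.1373,.1585,81.5)])
s=get_state()["eef_pos"]; c=cam("scene"); D=c["P"]
k=(abs(D[...,1]+.137)<.035)&(D[...,0]>.47)&(D[...,0]<.531)&(D[...,2]>.1)&(D[...,2]<.2)&(c["frame"].min(-1)>90); q=D[k]; print(k.sum()); o=q[q[:,0]<.503]; print(o[np.argsort(o[:,0])][:16].round(3).tolist())
E
```

```text
time: 45.9
eef_pos: [0.5115, -0.1369, 0.1582]
tcp_rot: [0.074, 0.997, 0.0, 0.0]
contact_force: [-0.8, -0.4, -0.7]
opening: 0.392
finger_force: 32.5
   [-1, 0, 0] 0.0    (0.5125, -0.1373, 0.1585, 81.5)
0
[]
```

```bash
python3 -m crank '[[[0,0,3],0,255],[[0,0,6],0,255],[[0,0,8],0,255],[[0,0,8],0,255],[[0,0,8],0,255]]'; python3 -c "
from h import *
print([get_state()['contact_force'].__str__() for _ in range(1)])"
```

```text
time: 46.45
eef_pos: [0.5125, -0.1373, 0.1532]
tcp_rot: [0.074, 0.997, -0.001, 0.002]
contact_force: [0.2, 0.5, 9.1]
opening: 0.394
finger_force: 33.4
['[0.19534166 0.50997307 9.05824383]']
```

Lowering met the peg after about 5 mm (9 N upward), so the peg is through the hole. Releasing.

```bash
python3 -m crank '[[[0,0,-3],0,255],[[0,0,-3],0,255],[[0,0,-3],0,90],[[0,0,-3],0,90],[[0,0,-3],0,90],[[0,0,-3],0,90],[[0,0,-3],0,90]]'
python3 -m crank '[[[0,0,-15],0,90],[[0,0,-30],0,90],[[0,0,-60],0,90],[[0,0,-100],0,90],[[60,0,-100],0,90],[[60,0,-100],0,90],[[60,0,-100],0,90]]'
python3 - <<'E'
from h import *
plan([(.43,0,.265,82),(.40,.2,.265,82)])
E
```

```text
time: 47.15
eef_pos: [0.5109, -0.1367, 0.1531]
tcp_rot: [0.074, 0.997, 0.0, -0.0]
contact_force: [0.1, 0.4, -0.6]
opening: 0.649
finger_force: 0.0
time: 47.85
eef_pos: [0.451, -0.1277, 0.2547]
tcp_rot: [0.074, 0.997, -0.001, 0.001]
contact_force: [0.1, 0.1, -0.1]
opening: 0.645
finger_force: 0.0
   [40, 123, -10] -0.5    (0.43, 0, 0.265, 82)
   [99, 317, -11] -0.5    (0.4, 0.2, 0.265, 82)
```

```bash
python3 -m crank '[[[40,123,-10],0,90],[[40,123,-10],0,90],[[40,123,-10],0,90],[[99,317,-11],0,90],[[99,317,-11],0,90],[[99,317,-11],0,90],[[99,317,-11],0,90],[[99,317,-11],0,90]]'
python3 - <<'E'
from h import *
t=cam("top");P=t["P"];c=cam("scene");D=c["P"]
print("flaps",[np.percentile(P[a:b,u:v,2],[5,50,95]).round(3) for a,b,u,v in((165,190,285,312),(176,203,342,366))])
for nm,Q in(("top",P),("scene",D)):
  for pk,o,yw in(("sq",(.613,-.150),-8.5),("rd",(.5775,-.3336),-4)):
    d=Q[...,:2]-o; a=np.radians(yw); bx=d[...,0]*np.cos(a)+d[...,1]*np.sin(a); by=-d[...,0]*np.sin(a)+d[...,1]*np.cos(a)
    k=(abs(by)<.035)&(bx>-.14)&(bx<-.085)&(Q[...,2]>.09)&(Q[...,2]<.21)
    z=Q[...,2][k]; low=k&(Q[...,2]<.165)
    print(nm,pk,k.sum(),"low",low.sum(),[ (np.percentile(w[low],[3,50,97])*1000).round() for w in(bx,by,Q[...,2])] if low.any() else "")
m=((P[...,2]>0.01)&(P[...,2]<0.15)&(P[...,0]<0.47)&(P[...,0]>0.35)&(P[...,1]<0.07)&(P[...,1]>-0.25)).astype(np.uint8)
n,l,st,ce=cv2.connectedComponentsWithStats(m)
for i in range(1,n):
    if st[i,4]>12: print(ce[i].round(1),P[l==i].mean(0).round(3))
E
```

```text
time: 48.65
eef_pos: [0.4, 0.2054, 0.265]
tcp_rot: [0.07, 0.998, 0.001, 0.0]
contact_force: [-0.2, -0.5, 0.8]
opening: 0.647
finger_force: 0.0
flaps [array([0.194, 0.2  , 0.204]), array([0.193, 0.199, 0.204])]
top sq 113 low 52 [array([-114., -110., -105.]), array([-24.,   3.,  20.]), array([108., 146., 161.])]
top rd 111 low 48 [array([-114., -111., -104.]), array([-22.,   5.,  20.]), array([111., 142., 162.])]
scene sq 344 low 255 [array([-117., -113., -103.]), array([-21.,   3.,  22.]), array([105., 135., 163.])]
scene rd 280 low 194 [array([-116., -111., -101.]), array([-19.,   3.,  21.]), array([105., 135., 164.])]
[295.  236.3] [ 0.397 -0.163  0.024]
[238.9 235.1] [0.397 0.044 0.014]
[261.3 236.5] [ 0.394 -0.039  0.014]
```

```bash
python3 -m crank '[[[0,0,0],0,90],[[0,0,0],0,90],[[0,0,0],0,90]]' && python3 -c "
from plant import ctrl
print(ctrl.sign_off())"
```

```text
time: 49.05
eef_pos: [0.4012, 0.1991, 0.2644]
tcp_rot: [0.076, 0.997, -0.0, 0.0]
contact_force: [0.1, 0.3, -0.8]
opening: 0.647
finger_force: 0.0
the job is handed in; nothing more can be done
None
```

I handed the job in at 49 s: the bottle and three vials went through their flaps, both flaps read shut, each tag hangs on its own bin's peg, and the claw, eraser and tin were not moved; I saw vials inside the round bin but never looked inside the square bin, and the sign-off gave no verdict.

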